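# Show the parcel locker key to the reader

## Robot

A 6-joint arm with a two-finger parallel gripper is mounted at the origin on the work surface. World frame = base frame: x ahead of the robot, y to its left, z up, the work surface at z = 0. Lengths are in m, angles in rad, forces in N, time in s.
With the tool pointing down it reaches from about 0.25 to 0.775 m from the base axis. Payload 4 kg.
Tool frame: the origin (TCP) lies between the finger pads, 19 mm behind the fingertips; this is the grasp point; z points along the fingers, y is the line along which they close (so a half turn about z gives the same grasp; the last joint's range is limited). The gripper opens to 85 mm and grips with 20 to 120 N. Pads are 22 mm wide; open, the fingers measure 114 mm over their backs; the gripper's body (76 mm by 85 mm) begins 54 mm behind the grasp point. The pads swing forward as they close: fully open they stand 13 mm farther back than shut.
Start: joints at [-1.377, 0.087, 1.371, -0, 1.684, -0.103], TCP at [0.161, -0.526, 0.25] pointing down, gripper open.
Joint ranges: [-3.1, 3.1], [-0.76, 2.03], [0.27, 2.55], [-1.08, 4.22], [0.17, 2.65], [-2.57, 2.57]. Speed limits (rad/s): [2.79, 2.79, 3.14, 3.14, 3.14, 3.14].

## Interface

Orientations are given as a 3x3 rotation matrix whose columns are the frame's x, y, z axes.
In Python, from workcell import env, optics, workorder gives the robot as it stands.
- The arm moves only by the shell command python3 -m crank 'ROWS' [OPENING]. ROWS is text: rows parted by semicolons, each of 6 numbers parted by spaces: the shift along the tool's x, y, z each as a share of 75 cm, from -1 to 1, then the turn, a rotation vector about the tool's x, y, z each as a share of pi rad, from -1 to 1. In form: dx dy dz ax ay az; .... A call has 1 to 5 rows; each row is the pose to reach, as a shift and turn from the pose commanded when the call began, along the tool's axes at that moment, turning the shorter way round; what a row does not reach only later rows make up. A row lasts 1/12 s, in which the tool goes at most 41.7 mm and 7.16 degrees, less where a joint would pass 70% of its speed; a pose out of reach is approached as far as the arm can. A call with a number of a shift or a turn outside -1 to 1 is refused whole. A call with a gripper value outside its range is refused whole. OPENING is the opening in per cent of the stroke, from 0 (shut) to 100 (fully open), set as the call begins (- or left out, the last holds). The fingers move at their own pace and stop on an object; the grip force is fixed at half the most. Time passes only in rows, so rows that repeat a pose let the fingers close. It gives the time, the measured TCP pose, the force, the opening and the grip force at its end, in the units of the state.
- env.get_obs(): the state, without advancing time (a new reading comes with each control period).
- optics.read_camera(name): name is "scene" or "top"; returns the picture (400x640x3 uint8, red, green, blue); there is no depth.
- optics.camera_info(name): a dict with "intrinsics" (3x3 intrinsics, pixels), "rvec" (rotation vector, rad) and "tvec" (3), from world to camera coordinates, as OpenCV has them. Camera axes: x right, y down, z forward; pixel columns grow to the right and rows downward; lengths in m; the calibration is good to about 2 mm. A picture is of the moment at which its call begins. camera_info takes no time and is no camera call.
- workorder.finish_job(): hands the job in; it is judged then, once.
The state is a dict: "time": time; "joint_positions": joint angles; "joint_velocities": joint speeds; "effort": joint torques, N m; "eef_pos": TCP position; "eef_rot": TCP orientation; "ft_force": force on the tool from outside, world axes, zero at the start; "torque": the same for the moment, N m; "width": finger opening in m; "finger_force": force on a finger pad.
Only numpy, scipy, OpenCV 4.12 (cv2) and the standard library are available. Lean on these libraries where they do the work, as an engineer would, in place of code of your own. Each camera call takes 0.05 s, during which the arm holds its last target. There are 200 camera calls.

## Task

The yellow parcel locker key is kept in one of the two slots under the flap of the steel wall pocket. Lift the flap right up until it stands open by itself, draw the key up out of its slot, and finish while still holding it in the gripper, upright with the stem down, its tip about 1 to 4 cm above the middle of the reader's green ring and never touching the reader. Leave the comb in its slot and do not disturb the trinket box or the timer.

Things in the scene. Friction and masses are not known exactly. Their poses are not given: they have to be found in the camera images.
- pocket: Fixed steel wall pocket: box 106 mm deep (x) by 170 mm wide (y), walls 3 mm, rim 112 mm above the shelf, on a maple upright (14 mm thick, 230 wide, 108 high) along its far side. Origin: centre of underside, on the shelf; x points from the flap's tab to the hinge side, z up. Inside, a level slotted plate lies 40 mm below the rim, its top at 72 mm; clear space above it 100 by 164 mm.
- slot_right (a point): Centre of one of the two slots, in the top face of the plate in the pocket, at the pocket's y = -36 mm, x = 0. The slot is 13 mm (pocket's x) by 24 mm (y). One slot holds the key, the other the comb, drawn at random.
- slot_left (a point): Centre of the other slot, at the pocket's y = +36 mm, x = 0; same size and height.
- flap (a joint): Angle of the steel flap that covers the pocket, rad: 0 shut (level), 1.57 upright, 1.95 its stop, leaning back. Hinged along the pocket's y axis at the far top edge; it grows as the tab end goes up and over. A stiff hinge keeps it wherever it is left (about 2 N at the tab moves it). It starts at 0 to 0.12.
- flap_hinge (a point): Point on the hinge axis at the middle of the flap's width, 55 mm along the pocket's x from its origin, 113 mm above the shelf. The flap plate reaches from here 109 mm towards the tab, 172 mm wide, 3 mm thick.
- flap_tab (a point): Grip point on the flap's black pull tab, 136 mm from the hinge axis; it turns with the flap. The tab sticks out 46 mm beyond the middle of the plate's free edge, 12 mm thick (pocket's y), 16 mm tall when shut; this point is 27 mm beyond the edge. Pinched across its 12 mm with the tool pointing down, it can be carried along its whole arc, turning between the pads.
- key: Loose yellow plastic key, 25 to 50 g, 79 mm tall, upright in its slot. Flat head 10 mm thick (x) by 40 mm wide (y), 45 to 79 mm above the origin; below it a stem 8 by 18 mm. Origin: centre of the stem's tip; z points from tip to head. At the start the head's shoulders rest on the slotted plate, so the head stands 34 mm above it, hidden by the flap; axes parallel to the pocket's.
- comb: Loose chrome comb, folded shut, a bar 9 mm (x) by 19 mm (y) by 102 mm tall, upright in the other slot, its foot on the pocket's floor, top 34 mm above the slotted plate. Origin: centre of its lower end. To be left there.
- reader: Fixed black key reader, a flat block 100 by 100 mm, 24 mm high, with a green ring (68 mm across) on its top. Origin: centre of its underside.
- reader_face (a point): Centre of the reader's green ring, on its top face, 24 mm above the shelf.
- trinket_box: Loose white ceramic trinket box with its lid on, round, 72 mm across and 66 mm tall. Origin: centre of its underside. To be left alone.
- timer: Loose grey plastic timer, 64 by 64 mm, 48 mm tall with its white twist dial. Origin: centre of its underside. To be left alone.
There are look-alikes about, which are no part of the job. What is meant by the reader is not orange, pink or turquoise, and is the larger of those in its own colour.

How it is judged:
On the way, in this order (a step that is already met when the one before it is completed fails the run):
1. the flap is lifted right up and stays open with nothing touching it (value of joint flap above 1.3 rad and contact force between each of the arm, the fingers and flap below 0.1 N), for 0.2 s.
2. the key is drawn up out of its slot in the fingers (z of key in the frame of pocket above 0.08 m and contact force between the fingers and key above 1 N), for 0.1 s.
At the end, for the whole second after the job is handed in: The fingers hold the key (over 1 N) still and upright (stem down, within 0.3 rad), its tip 5 to 50 mm above the reader's face and within 25 mm of the ring's centre, not touching the reader; the flap still stands open beyond 1.2 rad; comb, trinket box and timer are within 20 mm of where they began (contact force between the fingers and key above 1 N and horizontal distance between key and reader_face below 0.025 m and z of key in the frame of reader_face between 0.005 and 0.05 m and angle between key's own z axis and vertical below 0.3 rad and contact force between key and reader below 0.1 N and linear speed of key below 0.03 m/s and value of joint flap above 1.2 rad and z of comb in the frame of pocket below 0.02 m and distance of each of comb, trinket_box, timer from where it was at the start of the episode below 0.02 m); the arm keeps its last pose, push and grip.
It fails at once if the key touches the reader (contact force between key and reader above 0.5 N).
It fails at once if the comb is pulled out of its slot (distance of comb from where it was at the start of the episode above 0.03 m).
It fails at once if the trinket box is disturbed (distance of trinket_box from where it was at the start of the episode above 0.025 m or angle between trinket_box's own z axis and vertical above 0.5 rad).
It fails at once if the timer is disturbed (distance of timer from where it was at the start of the episode above 0.025 m or angle between timer's own z axis and vertical above 0.5 rad).
It also fails if it takes over 54 s, if anything falls off the work surface, if the arm or the gripper's body presses on something with over 40 N, if the wrist force passes 120 N, or if a joint passes its speed limit or range.

## Working session

There is one attempt and no reset: what is moved stays moved. The work goes in short steps, Python scripts to look and compute and a shell command to move; the robot and the scene stay as the last step left them, time stands still between calls to the robot, and variables do not carry over. Pictures are saved under pics/ and viewed, at most 10 in all, crops included, and the job is handed in when it is done.

```bash
mkdir -p pics; python3 - <<'E'
from workcell import env, optics
import cv2,numpy as np
for n in("scene","top"):
    im=optics.read_camera(n); cv2.imwrite(f"pics/{n}0.png",im[:,:,::-1]); i=optics.camera_info(n); print(n,i)
    R,_=cv2.Rodrigues(np.array(i["rvec"])); print(-R.T@np.array(i["tvec"]).ravel())
o=env.get_obs(); print(o["time"],o["eef_pos"],o["eef_rot"],o["width"])
E
```

```text
scene {'intrinsics': array([[428.64487562,   0.        , 318.95713515],
       [  0.        , 428.64487562, 195.58820241],
       [  0.        ,   0.        ,   1.        ]]), 'rvec': array([ 2.41601692,  0.68333966, -0.23988099]), 'tvec': array([-0.37489067, -0.23660585,  1.41375688])}
[ 0.87317329 -0.6840005   0.98231643]
top {'intrinsics': array([[470.01544926,   0.        , 319.6789147 ],
       [  0.        , 470.01544926, 199.0338006 ],
       [  0.        ,   0.        ,   1.        ]]), 'rvec': array([ 2.19566687, -2.20763663,  0.09944759]), 'tvec': array([-0.12657542,  0.50885539,  1.26174691])}
[ 0.42665667 -0.09524758  1.29454718]
0.1 [ 0.16077684 -0.52553353  0.24892497] [[ 9.56270218e-01  2.92484394e-01 -3.86173967e-04]
 [ 2.92484564e-01 -9.56268106e-01  2.02207997e-03]
 [ 2.22140985e-04 -2.04660478e-03 -9.99997881e-01]] 0.08546662071600394
```

View pics/scene0.png

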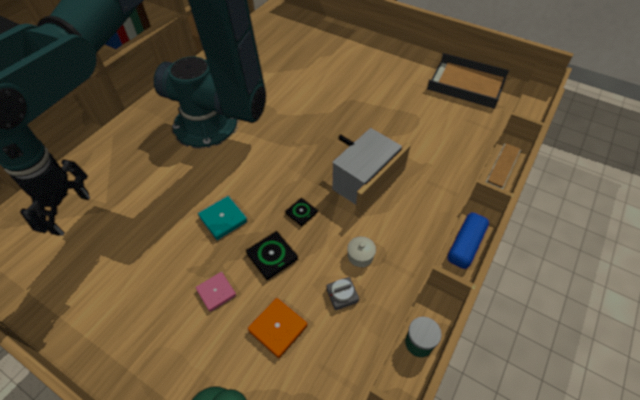

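View pics/top0.png

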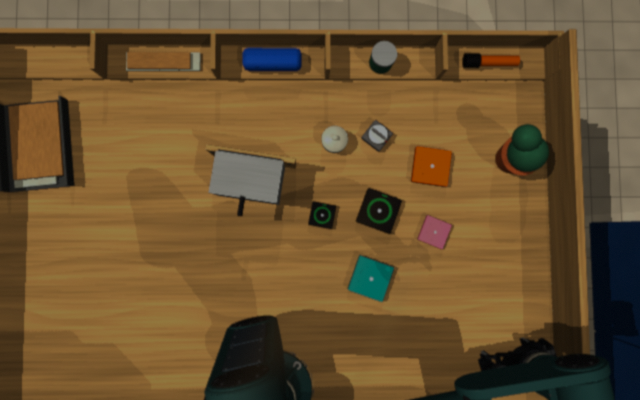

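Top view: the pocket is at about (247,177) with its tab at (241,205). There are two black blocks with green rings, one large at (379,210) and one small at (322,215). The other blocks are orange (432,166), pink (435,232) and turquoise (371,279). The reader is the larger black one, (379,210). I'll measure it and confirm in a crop.

```bash
cat > h.py <<'E'
import cv2,numpy as np
from workcell import env,optics
def cam(n):
    i=optics.camera_info(n); R,_=cv2.Rodrigues(np.array(i["rvec"])); t=np.array(i["tvec"]).ravel()
    return np.array(i["intrinsics"]),R,t
def ray(n,uv):
    K,R,t=cam(n); d=R.T@np.linalg.inv(K)@np.array([uv[0],uv[1],1.]); return -R.T@t,d/np.linalg.norm(d)
def onz(n,uv,z):
    c,d=ray(n,uv); return c+d*(z-c[2])/d[2]
def tri(a,b):
    c1,d1=ray("top",a); c2,d2=ray("scene",b)
    s=np.linalg.lstsq(np.c_[d1,-d2],c2-c1,rcond=None)[0]; p,q=c1+d1*s[0],c2+d2*s[1]; return (p+q)/2,np.linalg.norm(p-q)
def proj(n,P):
    K,R,t=cam(n); p=K@(R@np.asarray(P)+t); return p[:2]/p[2]
E
python3 - <<'E'
from h import *
ims={n:cv2.imread(f"pics/{n}0.png") for n in("top","scene")}
hs={n:cv2.cvtColor(ims[n],cv2.COLOR_BGR2HSV) for n in ims}
def blobs(m,amin):
    n,l,s,c=cv2.connectedComponentsWithStats(m.astype(np.uint8)); return [(s[i,4],c[i].round(1),s[i,:4],l==i) for i in range(1,n) if s[i,4]>=amin]
for n in ims:
    h,s,v=cv2.split(hs[n])
    for a,c,b,_ in blobs((h>45)&(h<75)&(s>120)&(v>60),15): print(n,"green",a,c,b,onz(n,c,.024).round(4))
    for a,c,b,m in blobs((s<60)&(v>70)&(v<215),300):
        r=cv2.minAreaRect(np.argwhere(m)[:,::-1].astype(np.float32)); print(n,"grey",a,c,b,cv2.boxPoints(r).round(1).tolist(),[onz(n,p,.115).round(3).tolist() for p in cv2.boxPoints(r)])
    for a,c,b,m in blobs((v<45),40):
        if n=="top" and c[1]<300 or n=="scene" and c[0]>280: print(n,"dark",a,c,b)
t=cv2.resize(ims["top"][130:250,190:410],None,fx=3.6,fy=3.6,interpolation=cv2.INTER_CUBIC)
s=cv2.resize(ims["scene"][115:215,320:430],None,fx=2.2*1.0,fy=2.2,interpolation=cv2.INTER_CUBIC)
out=np.zeros((t.shape[0]+0,792,3),np.uint8); out[:t.shape[0],:t.shape[1]]=t[:,:792]; 
o=cv2.resize(ims["scene"][115:215,300:420],None,fx=1.6,fy=1.6,interpolation=cv2.INTER_CUBIC); out=np.vstack([out,np.zeros((160,792,3),np.uint8)]); out[-160:,:192]=o; cv2.imwrite("pics/crop1.png",out)
E
```

```text
top green 205 [528.3 135. ] [520 128  17  15] [ 0.6826 -0.7076  0.024 ]
top green 163 [531.6 154. ] [520 147  22  14] [ 0.6296 -0.7149  0.024 ]
top green 163 [379.8 209.3] [367 198  25  25] [ 0.4791 -0.2923  0.024 ]
top green 40 [322.4 218.4] [314 211  16  13] [ 0.4553 -0.1362  0.024 ]
top grey 503 [384.   53.1] [372  41  25  25] [[372.0, 41.0], [396.0, 41.0], [396.0, 65.0], [372.0, 65.0]] [[0.91, -0.264, 0.115], [0.91, -0.326, 0.115], [0.847, -0.325, 0.115], [0.847, -0.263, 0.115]]
top grey 345 [376.9 133.7] [364 123  24  22] [[363.0, 135.6999969482422], [375.0, 119.69999694824219], [391.0, 131.6999969482422], [379.0, 147.6999969482422]] [[0.663, -0.238, 0.115], [0.704, -0.269, 0.115], [0.673, -0.31, 0.115], [0.632, -0.278, 0.115]]
top grey 488 [334.1 138.9] [322 127  25  25] [[322.0, 127.0], [346.0, 127.0], [346.0, 151.0], [322.0, 151.0]] [[0.685, -0.134, 0.115], [0.685, -0.195, 0.115], [0.624, -0.194, 0.115], [0.624, -0.133, 0.115]]
top grey 2996 [245.9 176.3] [209 151  75  52] [[208.3000030517578, 192.6999969482422], [214.89999389648438, 149.5], [283.29998779296875, 160.0], [276.
[... 2477 characters left out ...]
 317  32  32] [[409.0, 317.0], [440.0, 317.0], [440.0, 348.0], [409.0, 348.0]] [[0.85, -0.302, 0.115], [0.905, -0.269, 0.115], [0.929, -0.329, 0.115], [0.876, -0.361, 0.115]]
scene grey 1659 [ 20.1 381.6] [  0 347  61  53] [[0.0, 399.0], [0.0, 347.0], [60.0, 347.0], [60.0, 399.0]] [[0.263, -0.849, 0.115], [0.175, -0.79, 0.115], [0.279, -0.726, 0.115], [0.359, -0.79, 0.115]]
scene dark 552 [474.8  65.3] [439  53  70  36]
scene dark 604 [462.2  94.1] [428  81  69  27]
scene dark 63 [345.4 140.3] [339 136  14   9]
scene dark 288 [300.9 213.4] [286 199  32  27]
scene dark 67 [300.9 209.9] [296 206  11   9]
scene dark 40 [345. 305.] [335 301  22   8]
scene dark 229 [415.7 348.6] [405 335  27  22]
```

View pics/crop1.png

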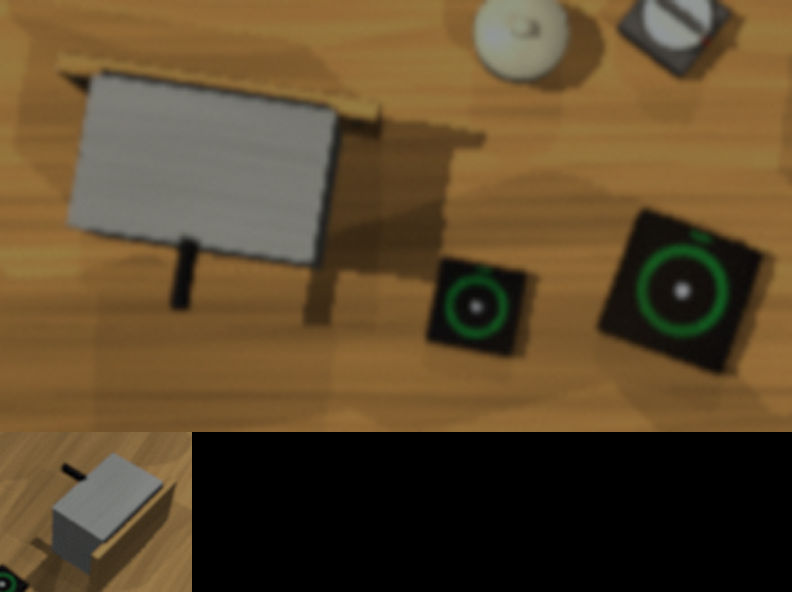

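The crop confirms the reader is the large black block: its ring is centred at top (379.4,210.6), the smaller black one is at (322,215), and the others are the wrong colour. The flap's corners and tab are clear, so I'll compute poses from them.

```bash
cat >> h.py <<'E'
def plan(p,yaw_x,cur=None):
    """shift and turn shares to get tool pointing down at p with tool x at world yaw yaw_x"""
    o=env.get_obs(); R=np.array(o["eef_rot"]); c,s=np.cos(yaw_x),np.sin(yaw_x)
    T=np.array([[c,s,0],[s,-c,0],[0,0,-1.]])
    d=R.T@(np.asarray(p)-o["eef_pos"])/.75; a=cv2.Rodrigues(R.T@T)[0].ravel()/np.pi
    return d.round(4),a.round(4)
E
python3 - <<'E'
from h import *
g=lambda x,y:(x/3.6+190-.36,y/3.6+130-.36)
L,Rr,n2,n1=[g(*p) for p in((92,73),(340,107),(317,265),(68,228))]
A,B=onz("top",L,.1145),onz("top",Rr,.1145); C,D=onz("top",n2,.121),onz("top",n1,.121)
print("width",np.linalg.norm(A-B),np.linalg.norm(C-D),"depth",np.linalg.norm(A-D),np.linalg.norm(B-C))
y=A-B; yaw=np.arctan2(y[1],y[0])-np.pi/2; y2=D-C; print("yaw",yaw,np.arctan2(y2[1],y2[0])-np.pi/2, np.arctan2(*((A-D)[[1,0]])),np.arctan2(*((B-C)[[1,0]])))
ex=np.array([np.cos(yaw),np.sin(yaw),0])
print("hinge",(A+B)/2,"edge mid",(C+D)/2)
tip=g(180,306);print("tab tip onz .12",onz("top",tip,.125), "tri tip",tri(tip,(340,136.5)))
print("tab cen tri",tri((240.8,205.6),(345.4,140.3)))
print("reader",tri((379.2,210.4),(271.5,252.8)),onz("top",(379.2,210.4),.024))
E
```

```text
width 0.1748986914907256 0.17384188879375723 depth 0.11033196143607751 0.11257417656241693
yaw -0.13981478314758822 -0.1527596709670198 -0.13097341320286085 -0.1406831194879043
hinge [0.61497816 0.04912035 0.1145    ] edge mid [0.50474164 0.06419186 0.121     ]
tab tip onz .12 [0.4634868  0.07215634 0.125     ] tri tip (array([0.46463646, 0.07354489, 0.12018227]), np.float64(0.0024228072998576104))
tab cen tri (array([0.48590244, 0.06995414, 0.11969314]), np.float64(0.0006427198090597099))
reader (array([ 0.47695686, -0.2903177 ,  0.02187066]), np.float64(0.0019583223422252696)) [ 0.47611299 -0.29060986  0.024     ]
```

```bash
python3 - <<'E'
from h import *
print(plan([.480,.0685,.25],-.14))
E
```

```text
(array([ 0.6387, -0.6329,  0.    ]), array([-7.00e-04,  1.00e-04,  1.39e-01]))
```

```bash
python3 -m crank '0.19 -0.19 0 0 0 0.139; 0.19 -0.19 0 0 0 0.139; 0.19 -0.19 0 0 0 0.139; 0.19 -0.19 0 0 0 0.139; 0.19 -0.19 0 0 0 0.139' 60; python3 - <<'E'
from h import *
print(plan([.480,.0685,.25],-.14),env.get_obs()["joint_positions"])
E
```

```text
time: 0.52
eef_pos: [0.2559, -0.3456, 0.2494]
eef_rot: [[0.99, -0.142, 0.0], [-0.142, -0.99, 0.001], [-0.0, -0.001, -1.0]]
ft_force: [0.9, 0.7, 0.2]
width: 0.051
finger_force: 0.0
(array([ 0.2174, -0.589 , -0.    ]), array([-0.0004,  0.0001, -0.0007])) [-1.06587187e+00 -1.83042164e-01  1.63072220e+00  6.45548498e-04
  1.69502549e+00  6.47320366e-01]
```

```bash
python3 -m crank '0.09 -0.24 0 0 0 0; 0.09 -0.24 0 0 0 0; 0.09 -0.24 0 0 0 0; 0.09 -0.24 0 0 0 0; 0.09 -0.24 0 0 0 0' >/dev/null;  python3 -m crank '0.09 -0.24 0 0 0 0; 0.09 -0.24 0 0 0 0; 0.09 -0.24 0 0 0 0; 0.09 -0.24 0 0 0 0; 0.09 -0.24 0 0 0 0';  python3 - <<'E'
from h import *
print(plan([.480,.0685,.25],-.14),env.get_obs()["joint_positions"])
E
```

```text
time: 1.35
eef_pos: [0.44, -0.0069, 0.2495]
eef_rot: [[0.991, -0.136, -0.0], [-0.136, -0.991, 0.001], [-0.0, -0.001, -1.0]]
ft_force: [0.9, -0.8, -0.5]
width: 0.0511
finger_force: 0.0
(array([ 0.0391, -0.1068, -0.0005]), array([-0.0004,  0.0001,  0.001 ])) [-1.45513556e-01 -1.60492914e-01  1.61146504e+00  1.34417389e-03
  1.69103430e+00  1.56215862e+00]
```

```bash
python3 -m crank '0.038 -0.105 0 0 0 0; 0.038 -0.105 0 0 0 0; 0.038 -0.105 0 0 0 0; 0.038 -0.105 0.06 0 0 0; 0.038 -0.105 0.06 0 0 0';  python3 - <<'E'
from h import *
im=optics.read_camera("scene");cv2.imwrite("pics/s2.png",cv2.resize(im[60:220,240:450,::-1],None,fx=3.6,fy=3.6,interpolation=2))
print(plan([.480,.0685,.12],-.14),env.get_obs()["eef_pos"])
print(proj("scene",[.48,.0685,.12]))
E
```

```text
time: 1.77
eef_pos: [0.4735, 0.0642, 0.1963]
eef_rot: [[0.99, -0.137, -0.017], [-0.137, -0.991, -0.001], [-0.016, 0.003, -1.0]]
ft_force: [-3.1, 0.1, -3.2]
width: 0.0513
finger_force: 0.0
(array([ 0.0081, -0.0076,  0.1045]), array([0.0008, 0.0045, 0.0003])) [0.4743419  0.06371585 0.19848866]
[343.42373745 139.73878476]
```

View pics/s2.png

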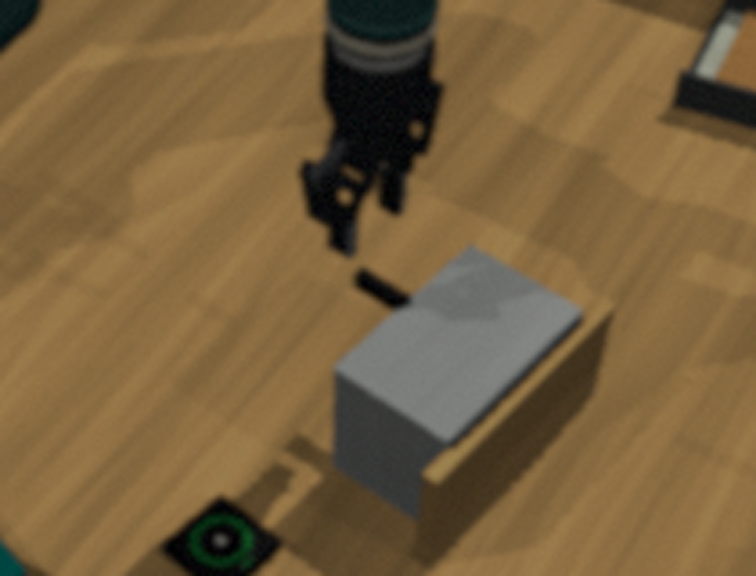

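The open fingers straddle the tab, which sits at about (382,288) in the crop, and the pocket is undisturbed. I'll descend and pinch.

```bash
python3 -m crank '0.007 -0.007 0.05 0 0 0; 0.007 -0.007 0.104 0 0 0; 0.007 -0.007 0.104 0 0 0; 0.007 -0.007 0.104 0 0 0'; python3 -m crank '0 0 0 0 0 0;0 0 0 0 0 0;0 0 0 0 0 0;0 0 0 0 0 0;0 0 0 0 0 0' 0;python3 -m crank '0 0 0 0 0 0;0 0 0 0 0 0'; python3 - <<'E'
from h import *
print(plan([.480,.0685,.12],-.14))
E
```

```text
time: 2.15
eef_pos: [0.4832, 0.0674, 0.1262]
eef_rot: [[0.99, -0.141, -0.005], [-0.141, -0.99, -0.0], [-0.005, 0.001, -1.0]]
ft_force: [-0.2, -0.1, 0.2]
width: 0.0512
finger_force: 0.0
time: 2.57
eef_pos: [0.4873, 0.0704, 0.1306]
eef_rot: [[0.99, -0.14, 0.009], [-0.14, -0.99, 0.006], [0.008, -0.007, -1.0]]
ft_force: [2.4, 6.1, 1.2]
width: 0.0105
finger_force: 62.1
time: 2.73
eef_pos: [0.4873, 0.0704, 0.1306]
eef_rot: [[0.99, -0.14, 0.009], [-0.14, -0.99, 0.005], [0.008, -0.007, -1.0]]
ft_force: [2.2, 6.4, 1.4]
width: 0.0099
finger_force: 62.1
(array([-0.0094,  0.0039,  0.014 ]), array([-0.0021, -0.0025, -0.0001]))
```

Gripped about 10 mm high and 7 mm too near the plate, so I'll regrip.

```bash
python3 -m crank '0 0 0 0 0 0;0 0 0 0 0 0;-0.008 -0.002 0.006 0 0 0;-0.008 -0.002 0.012 0 0 0;-0.008 -0.002 0.012 0 0 0' 50; python3 -m crank '0 0 0 0 0 0;0 0 0 0 0 0;0 0 0 0 0 0;0 0 0 0 0 0;0 0 0 0 0 0' 0;python3 -m crank '0 0 0 0 0 0;0 0 0 0 0 0'
```

```text
time: 3.15
eef_pos: [0.4776, 0.0703, 0.1168]
eef_rot: [[0.99, -0.139, -0.002], [-0.139, -0.99, -0.0], [-0.002, 0.001, -1.0]]
ft_force: [-0.0, 0.0, -0.3]
width: 0.0425
finger_force: 0.0
time: 3.57
eef_pos: [0.4789, 0.0718, 0.118]
eef_rot: [[0.99, -0.14, 0.0], [-0.14, -0.99, 0.003], [-0.0, -0.003, -1.0]]
ft_force: [1.0, 4.0, 0.5]
width: 0.0114
finger_force: 59.3
time: 3.73
eef_pos: [0.4789, 0.0718, 0.118]
eef_rot: [[0.99, -0.14, 0.0], [-0.14, -0.99, 0.003], [-0.0, -0.003, -1.0]]
ft_force: [0.8, 4.8, -0.3]
width: 0.0111
finger_force: 59.3
```

```bash
python3 -m crank '0.0031 0 -0.027 0 0 0;0.0102 0 -0.0532 0 0 0;0.0212 0 -0.0781 0 0 0;0.0357 0 -0.101 0 0 0;0.0536 0 -0.1215 0 0 0'; python3 -m crank '0 0 0 0 0 0'
```

```text
time: 4.15
eef_pos: [0.5166, 0.0659, 0.2078]
eef_rot: [[0.99, -0.14, -0.007], [-0.14, -0.99, 0.002], [-0.007, -0.001, -1.0]]
ft_force: [-0.4, 4.0, -7.8]
width: 0.011
finger_force: 59.5
time: 4.23
eef_pos: [0.5196, 0.0654, 0.2105]
eef_rot: [[0.99, -0.14, 0.0], [-0.14, -0.99, 0.002], [0.0, -0.002, -1.0]]
ft_force: [-2.5, 4.8, 1.0]
width: 0.011
finger_force: 60.9
```

```bash
python3 -m crank '0.0207 0 -0.0176 0 0 0;0.0437 0 -0.0319 0 0 0;0.0687 0 -0.0427 0 0 0;0.095 0 -0.0496 0 0 0;0.122 0 -0.0524 0 0 0'; python3 -m crank '0.0145 0 0.0001 0 0 0;0.0289 0 0.0014 0 0 0;0.0432 0 0.0039 0 0 0;0.0432 0 0.0039 0 0 0;0.0432 0 0.0039 0 0 0'
```

```text
time: 4.65
eef_pos: [0.6071, 0.0518, 0.2479]
eef_rot: [[0.99, -0.139, -0.007], [-0.139, -0.99, -0.001], [-0.007, 0.002, -1.0]]
ft_force: [-6.0, -0.4, -0.9]
width: 0.0113
finger_force: 65.3
time: 5.07
eef_pos: [0.6411, 0.0465, 0.2449]
eef_rot: [[0.99, -0.14, -0.001], [-0.14, -0.99, -0.002], [-0.0, 0.002, -1.0]]
ft_force: [0.1, -1.4, 0.2]
width: 0.0109
finger_force: 64.6
```

```bash
python3 -m crank '0 0 0 0 0 0;0 0 0 0 0 0;0 0 0 0 0 0;0 0 -0.05 0 0 0;0 0 -0.1 0 0 0' 45; python3 -m crank '-0.05 0 0 0 0 0;-0.1 0 0 0 0 0;-0.15 0 0 0 0 0;-0.2 0 0 0 0 0;-0.25 0 0 0 0 0'; python3 -m crank '-0.05 0 0 0 0 0;-0.1 0 0 0 0 0;-0.1 0 0 0 0 0'; python3 - <<'E'
from h import *
t=optics.read_camera("top")[:,:,::-1];s=optics.read_camera("scene")[:,:,::-1]
cv2.imwrite("pics/t3r.png",t);cv2.imwrite("pics/s3r.png",s)
f=lambda a:cv2.resize(a,(400,400),interpolation=2)
cv2.imwrite("pics/c3.png",np.hstack([f(t[120:240,180:300]),f(s[90:210,310:430])]))
E
```

```text
time: 5.48
eef_pos: [0.6393, 0.0478, 0.3161]
eef_rot: [[0.99, -0.139, -0.011], [-0.139, -0.99, 0.0], [-0.01, 0.001, -1.0]]
ft_force: [0.9, -0.9, 1.8]
width: 0.0387
finger_force: 0.0
time: 5.9
eef_pos: [0.4537, 0.074, 0.3206]
eef_rot: [[0.99, -0.139, 0.001], [-0.139, -0.99, 0.0], [0.001, -0.0, -1.0]]
ft_force: [0.1, 0.3, 0.6]
width: 0.0383
finger_force: 0.0
time: 6.15
eef_pos: [0.376, 0.0851, 0.3218]
eef_rot: [[0.991, -0.137, 0.002], [-0.137, -0.991, 0.001], [0.002, -0.001, -1.0]]
ft_force: [0.7, -0.5, 0.0]
width: 0.0385
finger_force: 0.0
```

View pics/c3.png

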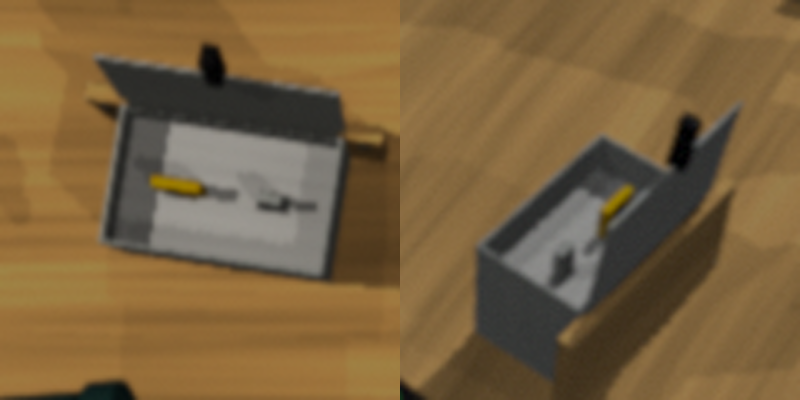

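The flap stands open. The yellow key is in the left slot (crop (178,186) → top ≈(233,176)), and the comb is in the right slot (crop (275,203)).

```bash
python3 - <<'E'
from h import *
c={}
for n,f in(("top","t3r"),("scene","s3r")):
    im=cv2.imread(f"pics/{f}.png");h,s,v=cv2.split(cv2.cvtColor(im,cv2.COLOR_BGR2HSV)); m=((h>20)&(h<32)&(s>190)&(v>90)).astype(np.uint8)
    k,l,st,ce=cv2.connectedComponentsWithStats(m)
    for i in range(1,k):
        if st[i,4]>15: print(n,st[i],ce[i].round(1),onz(n,ce[i],.1).round(4)); 
    if n=="top":
        im2=im
print("predicted left",proj("top",[.565,.0928,.106]),proj("scene",[.565,.0928,.1]))
print("approach",plan([.565,.0928,.25],1.431), env.get_obs()["joint_positions"])
E
```

```text
top [225 173  15   5  46] [232.4 175.2] [0.5647 0.0944 0.1   ]
scene [371 146   8   9  27] [374.5 150.2] [0.5654 0.0958 0.1   ]
predicted left [232.71032601 174.80138436] [373.87466116 150.80465915]
approach (array([ 0.2419, -0.045 ,  0.0963]), array([ 0.0008, -0.0012, -0.4996])) [ 7.28943109e-02 -2.79173277e-01  1.56601402e+00 -2.18430358e-04
  1.85067320e+00  1.78230623e+00]
```

```bash
python3 -m crank '0 0 0 0 0 -0.17;0 0 0 0 0 -0.17;0 0 0 0 0 -0.17;0 0 0 0 0 -0.17;0 0 0 0 0 -0.17' >/dev/null; python3 -m crank '0 0 0 0 0 -0.17;0 0 0 0 0 -0.17;0 0 0 0 0 -0.17;0 0 0 0 0 -0.17;0 0 0 0 0 -0.17' >/dev/null; python3 -m crank '0 0 0 0 0 -0.16;0 0 0 0 0 -0.16;0 0 0 0 0 -0.16;0 0 0 0 0 -0.16;0 0 0 0 0 -0.16'; python3 - <<'E'
from h import *
print("approach",plan([.565,.094,.25],1.431), env.get_obs()["joint_positions"])
E
```

```text
time: 7.5
eef_pos: [0.3826, 0.084, 0.3202]
eef_rot: [[0.138, 0.99, -0.0], [0.99, -0.138, -0.0], [-0.0, -0.0, -1.0]]
ft_force: [-0.5, -0.9, -0.3]
width: 0.0385
finger_force: 0.0
approach (array([0.0467, 0.2391, 0.0936]), array([-0.    ,  0.0001,  0.0005])) [ 7.13157703e-02 -2.71831529e-01  1.56284214e+00 -2.12658933e-04
  1.85069802e+00  2.09457856e-01]
```

```bash
python3 -m crank '0.01 0.05 0 0 0 0;0.02 0.1 0 0 0 0;0.03 0.15 0 0 0 0;0.04 0.2 0 0 0 0;0.0467 0.239 0 0 0 0';python3 -m crank '0 0 0.05 0 0 0;0 0 0.0936 0 0 0;0 0 0.14 0 0 0;0 0 0.14 0 0 0;0 0 0.14 0 0 0'; python3 - <<'E'
from h import *
t=optics.read_camera("top")[:,:,::-1];s=optics.read_camera("scene")[:,:,::-1]
f=lambda a:cv2.resize(a,(400,400),interpolation=2)
cv2.imwrite("pics/c4.png",np.hstack([f(t[120:240,180:300]),f(s[90:210,310:430])]))
print("down",plan([.565,.094,.096],1.431))
E
```

```text
time: 7.92
eef_pos: [0.567, 0.0938, 0.3189]
eef_rot: [[0.143, 0.99, -0.001], [0.99, -0.143, -0.0], [-0.0, -0.001, -1.0]]
ft_force: [-0.3, -0.4, -0.6]
width: 0.0382
finger_force: 0.0
time: 8.33
eef_pos: [0.5628, 0.0936, 0.2123]
eef_rot: [[0.142, 0.99, -0.007], [0.99, -0.142, -0.001], [-0.002, -0.007, -1.0]]
ft_force: [0.4, -0.0, 0.9]
width: 0.0383
finger_force: 0.0
down (array([-0.    , -0.0012,  0.163 ]), array([ 0.0014, -0.0003, -0.0004]))
```

View pics/c4.png

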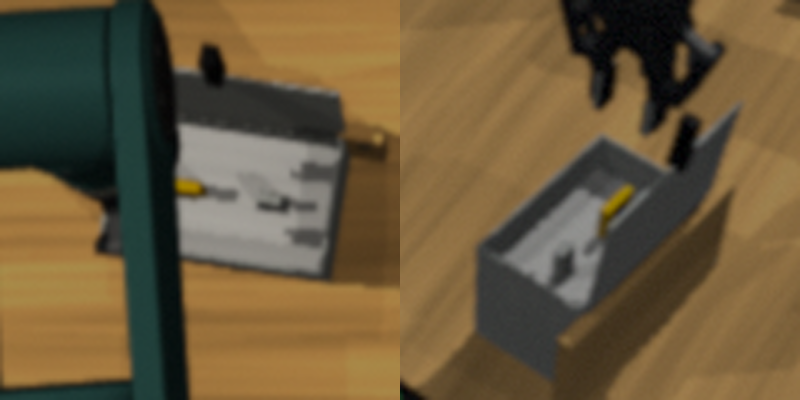

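The fingers are centred over the key with the flap still open, so I'll go down slowly and grip.

```bash
python3 -m crank '0 -0.0005 0.04 0 0 0;0 -0.0005 0.08 0 0 0;0 -0.0005 0.12 0 0 0;0 -0.0005 0.145 0 0 0;0 -0.0005 0.156 0 0 0'; python3 -m crank '0 0 0 0 0 0;0 0 0 0 0 0;0 0 0 0 0 0'; python3 -m crank '0 0 0 0 0 0;0 0 0 0 0 0;0 0 0 0 0 0;0 0 0 0 0 0;0 0 0 0 0 0' 0;python3 -m crank '0 0 0 0 0 0;0 0 0 0 0 0'
```

```text
time: 8.85
eef_pos: [0.5637, 0.094, 0.099]
eef_rot: [[0.14, 0.99, 0.001], [0.99, -0.14, 0.0], [0.0, 0.001, -1.0]]
ft_force: [-2.2, 0.2, 1.0]
width: 0.0386
finger_force: 0.0
time: 9.1
eef_pos: [0.5648, 0.0941, 0.1014]
eef_rot: [[0.14, 0.99, 0.004], [0.99, -0.14, 0.0], [0.001, 0.004, -1.0]]
ft_force: [-2.1, 0.2, -0.3]
width: 0.0382
finger_force: 0.0
time: 9.52
eef_pos: [0.5648, 0.0939, 0.1006]
eef_rot: [[0.14, 0.99, 0.005], [0.99, -0.14, 0.0], [0.001, 0.004, -1.0]]
ft_force: [-0.0, -0.3, 6.7]
width: 0.0089
finger_force: 60.7
time: 9.68
eef_pos: [0.5648, 0.0938, 0.1005]
eef_rot: [[0.14, 0.99, 0.005], [0.99, -0.14, 0.0], [0.001, 0.004, -1.0]]
ft_force: [-0.8, 0.4, 5.7]
width: 0.0087
finger_force: 60.7
```

```bash
python3 -m crank '0 0 -0.015 0 0 0;0 0 -0.03 0 0 0;0 0 -0.045 0 0 0;0 0 -0.06 0 0 0;0 0 -0.075 0 0 0'; python3 -m crank '0 0 -0.04 0 0 0;0 0 -0.08 0 0 0;0 0 -0.12 0 0 0;0 0 -0.16 0 0 0;0 0 -0.19 0 0 0'; python3 -m crank '0 0 0 0 0 0;0 0 0 0 0 0'; python3 - <<'E'
from h import *
t=optics.read_camera("top")[:,:,::-1];s=optics.read_camera("scene")[:,:,::-1]
cv2.imwrite("pics/s5r.png",s)
f=lambda a:cv2.resize(a,(400,400),interpolation=2)
cv2.imwrite("pics/c5.png",np.hstack([f(t[110:250,180:320]),f(s[50:210,290:450])]))
print("to reader",plan([.4765,-.291,.30],1.431),env.get_obs()["eef_pos"])
E
```

```text
time: 10.1
eef_pos: [0.5633, 0.0939, 0.1563]
eef_rot: [[0.139, 0.99, 0.001], [0.99, -0.139, 0.0], [0.0, 0.001, -1.0]]
ft_force: [-0.0, 0.2, -1.2]
width: 0.0089
finger_force: 59.9
time: 10.52
eef_pos: [0.5634, 0.094, 0.3015]
eef_rot: [[0.139, 0.99, 0.004], [0.99, -0.139, 0.0], [0.001, 0.004, -1.0]]
ft_force: [0.3, 0.2, -0.3]
width: 0.0087
finger_force: 59.9
time: 10.68
eef_pos: [0.5638, 0.094, 0.3]
eef_rot: [[0.139, 0.99, 0.005], [0.99, -0.139, 0.0], [0.001, 0.005, -1.0]]
ft_force: [-0.9, -0.5, -1.2]
width: 0.0088
finger_force: 59.9
to reader (array([-0.5242, -0.0424, -0.0048]), array([-0.0007,  0.0002, -0.    ])) [0.56278243 0.09388021 0.29613187]
```

View pics/c5.png

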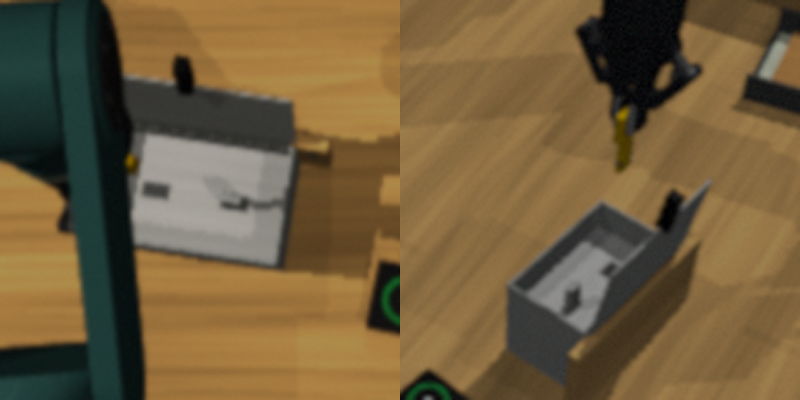

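The key is held upright, and the flap and comb are in place. Moving to the reader.

```bash
python3 -m crank '-0.04 -0.003 0 0 0 0;-0.08 -0.006 0 0 0 0;-0.12 -0.01 0 0 0 0;-0.16 -0.013 0 0 0 0;-0.2 -0.016 0 0 0 0'; python3 -m crank '-0.04 -0.003 0 0 0 0;-0.08 -0.006 0 0 0 0;-0.12 -0.01 0 0 0 0;-0.16 -0.013 0 0 0 0;-0.2 -0.016 0 0 0 0' >/dev/null; python3 -m crank '-0.04 -0.003 0 0 0 0;-0.08 -0.006 0 0 0 0;-0.11 -0.009 0 0 0 0;-0.124 -0.01 0 0 0 0;-0.124 -0.01 0 0 0 0' ; python3 -m crank '0 0 0.05 0 0 0;0 0 0.1 0 0 0;0 0 0.13 0 0 0;0 0 0.13 0 0 0;0 0 0.13 0 0 0'; python3 - <<'E'
from h import *
t=optics.read_camera("top")[:,:,::-1];s=optics.read_camera("scene")[:,:,::-1]
f=lambda a:cv2.resize(a,(400,400),interpolation=2)
cv2.imwrite("pics/c6.png",np.hstack([f(t[150:270,320:440]),f(s[170:290,210:330])]))
p=np.array(env.get_obs()["eef_pos"]);print("to reader",plan([.4765,-.291,.1205],1.431),p)
print("expected tip px scene",proj("scene",p-[0,0,.0735])); m=cv2.inRange(cv2.cvtColor(s,cv2.COLOR_BGR2HSV),(20,150,60),(33,255,255))[190:270,230:310]; 
k,l,st,c=cv2.connectedComponentsWithStats(m); print([(a+[230,190,0,0,0]).tolist() for a in st[1:] if a[4]>15])
E
```

```text
time: 11.2
eef_pos: [0.5292, -0.0539, 0.2948]
eef_rot: [[0.139, 0.99, -0.004], [0.99, -0.139, 0.001], [0.0, -0.005, -1.0]]
ft_force: [1.2, 0.6, -0.2]
width: 0.0089
finger_force: 59.9
time: 12.03
eef_pos: [0.4762, -0.2923, 0.2949]
eef_rot: [[0.143, 0.99, -0.004], [0.99, -0.143, 0.002], [0.002, -0.004, -1.0]]
ft_force: [-1.3, 0.2, -1.1]
width: 0.009
finger_force: 59.9
time: 12.45
eef_pos: [0.4769, -0.2889, 0.198]
eef_rot: [[0.138, 0.99, -0.003], [0.99, -0.138, 0.003], [0.003, -0.004, -1.0]]
ft_force: [0.4, 0.6, 0.2]
width: 0.0092
finger_force: 59.9
to reader (array([-0.0008, -0.0029,  0.1087]), array([0.001 , 0.0005, 0.0003])) [ 0.47846139 -0.29057452  0.20200761]
expected tip px scene [267.17487806 230.71980006]
[[257, 213, 14, 20, 125]]
```

View pics/c6.png

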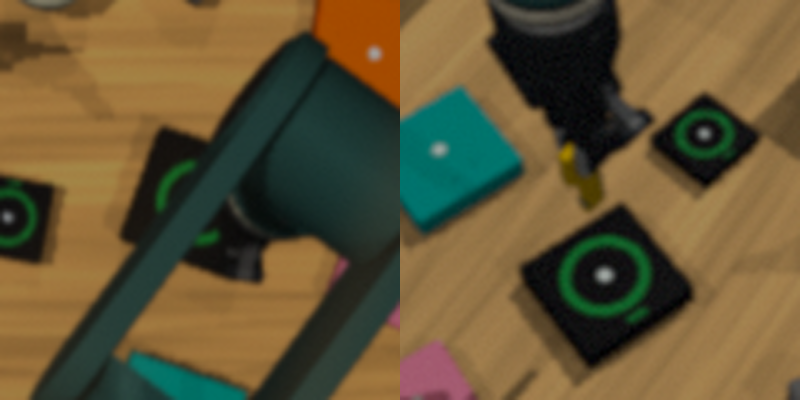

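The key tip is at crop (590,208), which is scene (267,232) against a predicted (267,231). It is over the reader and upright. I'll lower it to about 25 mm above the face.

```bash
python3 -m crank '0 -0.002 0.03 0 0 0;0 -0.002 0.06 0 0 0;0 -0.002 0.08 0 0 0;0 -0.002 0.095 0 0 0;0 -0.002 0.099 0 0 0'; python3 -m crank '0 0 0 0 0 0;0 0 0 0 0 0;0 0 0 0 0 0;0 0 0 0 0 0;0 0 0 0 0 0'; python3 - <<'E'
from h import *
s=optics.read_camera("scene")[:,:,::-1]
f=lambda a:cv2.resize(a,(400,400),interpolation=2)
cv2.imwrite("pics/c7.png",np.hstack([f(s[200:300,220:320]),f(s[90:330,210:450])]))
p=np.array(env.get_obs()["eef_pos"]);print(p,proj("scene",p-[0,0,.0735]),proj("scene",[.4765,-.291,.049]),proj("scene",[.4765,-.291,.034]))
E
```

```text
time: 12.97
eef_pos: [0.4761, -0.2905, 0.1255]
eef_rot: [[0.139, 0.99, 0.0], [0.99, -0.139, -0.0], [0.0, 0.0, -1.0]]
ft_force: [0.8, 1.2, -1.0]
width: 0.0088
finger_force: 59.9
time: 13.38
eef_pos: [0.4763, -0.2911, 0.1267]
eef_rot: [[0.139, 0.99, 0.002], [0.99, -0.139, -0.001], [-0.001, 0.002, -1.0]]
ft_force: [-0.4, -0.2, 0.0]
width: 0.0085
finger_force: 59.9
[ 0.47616408 -0.29094774  0.12635147] [269.50437529 246.71229704] [269.75528764 247.57000989] [270.34556507 250.56972292]
```

View pics/c7.png

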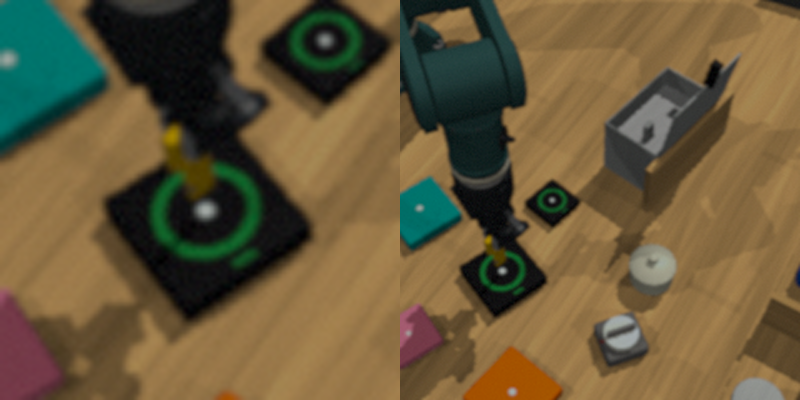

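The tip is at crop (200,200), about scene (270,249), just above the ring's centre and clear of the face. The flap is open, and the comb, box and timer are untouched. Handing in.

```bash
python3 -c "
from workcell import workorder
print(workorder.finish_job())"
```

```text
the job is handed in; nothing more can be done
None
```

The job is handed in, with no verdict returned: the gripper holds the key upright, its tip about 1 to 3 cm above the middle of the large black reader's green ring, the flap stands open, and the comb, trinket box and timer look undisturbed.

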